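# Make up a cooler kit and a memory repair kit

### The job

Make up two kits from the stock on either side of the two grey trays. The cooler kit goes in the divided tray: the finned heatsink in one compartment and one screw-top pot in the other, either way round. The memory repair kit goes in the undivided tray: the memory module, the felt marker and the other pot, all resting on the tray's floor, the module flat, the pots upright, nothing on top of anything else; leave the syringe and the tape measure where they lie.

Things in the scene. Friction and masses are not known exactly. Their poses are not given: they have to be found in the camera images.
- divided_tray: fixed grey tray, nearer or farther of the two, 196 mm (x) by 100 mm (y); floor 4 mm thick, walls 4 mm thick, rim 12 mm above the table, inner corners rounded by about 8 mm; a divider like the walls along y makes two compartments of 92 x 92 mm inside, centred at x = +49 and -49 mm; a small grip tab stands out 9 mm at each x end; origin at the centre of the underside, z up
- open_tray: fixed grey tray without divider, 184 mm (x) by 158 mm (y), inside 176 x 150 mm; floor 4 mm thick, walls 4 mm thick, rim 12 mm above the table, inner corners rounded by about 8 mm; a small grip tab stands out 9 mm at each x end; origin at the centre of the underside, z up
- heatsink: finned aluminium heatsink, 60 mm along its x, 70 mm along its y, 36 mm high, about 0.2 kg, fins up; grasp it across x; origin at the centre of the underside, z up
- pot_a: one of two identical small screw-top pots (white cap, yellow-green body), standing upright; 38 mm diameter, 36 mm high; body 35 mm across up to 20 mm, cap 38 mm across above; 60 g; origin at the centre of the underside, z up
- pot_b: one of two identical small screw-top pots (white cap, yellow-green body), standing upright; 38 mm diameter, 36 mm high; body 35 mm across up to 20 mm, cap 38 mm across above; 60 g; origin at the centre of the underside, z up
- memory: red memory module lying flat, 133 mm along its y, 30 mm along its x (the solid part reaches from x = -12 to +14 mm), 8 mm thick, about 35 g; grasp it across x; origin at the centre of the underside, z up
- marker: white felt marker with a black cap, lying, 132 mm along its y, 17 mm wide (x) and 18 mm high, 16 g; it does not roll; grasp it across x; origin at the centre of the underside
- marker_mid (a point): middle of the marker, 9 mm above its underside
- syringe: white and blue paste syringe, lying, 115 mm along its y, 22 mm in diameter; not part of either kit; origin below its middle, at the table
- tape_measure: yellow tape measure standing, 34 mm along its x, 79 mm along its y, 58 mm high; not part of either kit; origin at the centre of the underside
Mind the look-alikes: they are no part of the job. Leave any orange look-alike of the pot_a alone.

How it is judged:
By the outcome, as a careful person would: the job done as asked, in the order asked, and still so for the second after the job is handed in, with the robot touching nothing.
It also fails if it takes over 115 s, if anything falls off the work surface, if the arm or the gripper's body presses on something with over 40 N, if the wrist force passes 120 N, or if a joint passes its speed limit or range.

### The arm

A 6-joint arm with a two-finger parallel gripper is mounted at the origin on a cart in front of the work surface, level with it; the furniture and walls round the work are solid. World frame = base frame: x ahead of the robot, y to its left, z up, the work surface at z = 0. Lengths are in m, angles in rad, forces in N, time in s.
With the tool pointing down it reaches from about 0.35 to 0.925 m from the base axis. Payload 6.4 kg.
Tool frame: the origin (TCP) lies between the finger pads; the fingertips stand env.finger_overhang ahead of it and the grasp point (between the pads) lies 8 mm behind it (env.finger_overhang is the distance from the TCP to the fingertips, in m); z points along the fingers, y is the line along which they close (so a half turn about z gives the same grasp; the last joint's range is limited). The gripper opens to 94 mm and grips with 3 to 60 N. Pads are 16 mm wide; open, the fingers measure 119 mm over their backs; the gripper's body (75 mm by 177 mm) begins 78 mm behind the grasp point.
Start: joints at [1.028, 0.245, 1.558, -0, 1.339, -0.174], TCP at [0.234, 0.606, 0.178] pointing down, gripper open.
Joint ranges: [-3.13, 3.13], [-1.02, 2.26], [0.13, 2.54], [-0.95, 4.09], [0.21, 2.88], [-2.74, 2.74]. Speed limits (rad/s): [2.57, 2.57, 3.14, 3.14, 3.14, 3.14].

### API

Orientations are given as a 3x3 rotation matrix whose columns are the frame's x, y, z axes.
In Python, from workcell import readout, vision, sign_off, env gives the robot as it stands.
- The arm moves only by the tool drive_tool, never from a script. Its argument "plan" is text: rows parted by semicolons, each of 7 numbers parted by spaces: the shift along the tool's x, y, z in cm, then the turn, a rotation vector about the tool's x, y, z in degrees, then the gripper command: -1 is shut, 1 is fully open, values between are in proportion. In form: x y z rx ry rz hand; .... A call has 1 to 20 rows; each row shifts and turns the commanded pose from where the row before left it, along the tool's axes as they then stand; what a row does not reach is not made up. A row lasts 1/10 s, in which the tool goes at most 50 mm and 8.59 degrees, less where a joint would pass 70% of its speed; a pose out of reach is approached as far as the arm can. A call is refused whole if a number of a shift passes 5 or a number of a turn 8.59, either way. A call with a gripper value outside its range is refused whole. The fingers move at their own pace and stop on an object; the grip force is fixed at half the most. Time passes only in rows, so rows that do not move let the fingers close. It gives the time, the measured TCP pose, the force and the opening at its end, in the units of the state.
- readout.get_obs(): the state, without advancing time (a new reading comes with each control period).
- vision.get_image(name): name is "side" or "top"; returns a dict with "img" (400x640x3 uint8, blue, green, red), "fov_y" (degrees; the focal length in pixels is half the picture's height over the tangent of half this angle, whatever the lens; pixels are square), "cx", "cy" (the principal point, pixels), "k1" (the pictures are not rectified: a ray, as slopes to the right and down, at radius r is drawn at 1 + k1 r^2 times it, then the intrinsics apply), "extrinsics" (4x4, takes a point from world to camera coordinates). Camera axes: x right, y down, z forward; pixel columns grow to the right and rows downward; lengths in m; the calibration is good to about 2 mm. A picture is of the moment at which its call begins. There is no depth.
- sign_off(): hands the job in, once; it reports no verdict.
Trained networks look in the newest picture that a camera, given by its name, has taken for a name from the list of things; names that differ only in an ending like _2 or _b are one class to them, and where a whole thing is asked for, a point or a joint stands for the part that bears it (a point fixed in the world has none). Each returns a list of dicts, best first, with "confidence" (0 to 1); they miss things now and then, are a little off and sometimes report something else, mostly with a low value. They report only what shows in the picture. A call takes as long as a camera call. They do not tell look-alikes from the thing itself.
- vision.search_frame(camera, name): "location" ([row, column] in pixels, amid what is visible of it).
The state is a dict: "t": time; "q": joint angles; "dq": joint speeds; "joint_efforts": joint torques, N m; "tool_pos": TCP position; "ee_rot": TCP orientation; "contact_force": force on the tool from outside, world axes, zero at the start; "torque": the same for the moment, N m; "gripper_width": finger opening in m.
Only numpy, scipy, OpenCV 4.12 (cv2) and the standard library are available. Lean on these libraries where they do the work, as an engineer would, in place of code of your own. Each camera call takes 0.05 s, during which the arm holds its last target. There are 200 camera calls.

## Working session

There is one attempt and no reset: what is moved stays moved. The work goes in short steps, Python scripts to look and compute and a tool call to move; the robot and the scene stay as the last step left them, time stands still between calls to the robot, and variables do not carry over. Pictures are saved under pics/ and viewed, on a budget of 14 in all, crops included, one or two more only if the job needs it, and the job is handed in when it is done.

Besides the shell and the picture viewer there is one more tool, called by a JSON object that holds its "name" and its "arguments", one argument or row to a line. drive_tool: Moves the arm, as the interface text tells. Its arguments: {"type":"object","properties":{"plan":{"type":"string"}},"required":["plan"]}

```bash
mkdir -p pics; cat > h.py <<'E'
import numpy as np, cv2
from workcell import readout, vision, sign_off, env
def K(im):
    f=200/np.tan(np.radians(im["fov_y"])/2); return np.array([[f,0,im["cx"]],[0,f,im["cy"]],[0,0,1.]])
def dist(im): return np.array([im["k1"],0,0,0,0.])
def ray(im,u,v):
    p=cv2.undistortPoints(np.array([[[u,v]]],float),K(im),dist(im))[0,0]
    E=np.array(im["extrinsics"]); R,t=E[:3,:3],E[:3,3]
    return -R.T@t, R.T@np.array([p[0],p[1],1.])
def at(im,u,v,z):
    o,d=ray(im,u,v); return o+d*(z-o[2])/d[2]
def proj(im,P):
    E=np.array(im["extrinsics"]); return cv2.projectPoints(np.array(P,float).reshape(-1,3),cv2.Rodrigues(E[:3,:3])[0],E[:3,3],K(im),dist(im))[0][:,0]
E
cat > a.py <<'E'
from h import *
o=readout.get_obs(); print(o["t"],o["tool_pos"],o["ee_rot"],o["gripper_width"],env.finger_overhang)
for c in ("top","side"):
    im=vision.get_image(c); cv2.imwrite(f"pics/{c}0.png",im["img"])
    print(c,im["fov_y"],im["k1"],ray(im,320,200))
    for n in ("divided_tray","open_tray","heatsink","pot_a","memory","marker","syringe","tape_measure"):
        for d in vision.search_frame(c,n):
            r,u=d["location"]; print(n,round(d["confidence"],2),np.round([u,r]),np.round(at(im,u,r,0.01),3))
E
python3 a.py
```

```text
0.0 [0.23396542 0.6057211  0.17655209] [[-9.32771241e-01  3.60467485e-01 -1.00209297e-03]
 [ 3.60468723e-01  9.32769811e-01 -1.66686233e-03]
 [ 3.33872394e-04 -1.91602442e-03 -9.99998109e-01]] 0.09390484693352616 0.011
top 44.3169069260785 -0.06893440078085317 (array([0.39126998, 0.12977255, 1.06297248]), array([ 0.15832499, -0.04253859, -0.9869162 ]))
divided_tray 0.67 [325. 241.] [0.47  0.077 0.01 ]
open_tray 0.71 [336. 158.] [0.652 0.046 0.01 ]
heatsink 0.82 [422. 133.] [ 0.708 -0.15   0.01 ]
pot_a 0.82 [242. 188.] [0.591 0.254 0.01 ]
pot_a 0.78 [429. 190.] [ 0.576 -0.156  0.01 ]
pot_a 0.75 [203. 192.] [0.584 0.338 0.01 ]
pot_a 0.53 [252. 155.] [0.664 0.231 0.01 ]
memory 0.75 [429. 250.] [ 0.446 -0.147  0.01 ]
memory 0.64 [214. 139.] [0.704 0.315 0.01 ]
marker 0.74 [176. 229.] [0.504 0.396 0.01 ]
syringe 0.66 [235. 250.] [0.457 0.27  0.01 ]
tape_measure 0.9 [211. 138.] [0.705 0.322 0.01 ]
tape_measure 0.73 [336. 159.] [0.651 0.047 0.01 ]
side 48.75417503312314 -0.00764032834402248 (array([ 0.61755473, -0.61359638,  0.6669967 ]), array([-0.01510757,  0.74971646, -0.66163646]))
divided_tray 0.58 [261. 222.] [0.478 0.058 0.01 ]
open_tray 0.61 [344. 231.] [0.655 0.033 0.01 ]
heatsink 0.72 [372. 306.] [ 0.699 -0.151  0.01 ]
pot_a 0.68 [318. 162.] [0.596 0.274 0.01 ]
pot_a 0.64 [307. 304.] [ 0.582 -0.15   0.01 ]
pot_a 0.6 [311. 147.] [0.576 0.341 0.01 ]
pot_a 0.54 [349. 174.] [0.671 0.224 0.01 ]
memory 0.56 [235. 301.] [ 0.453 -0.144  0.01 ]
marker 0.54 [289. 134.] [0.514 0.399 0.01 ]
syringe 0.73 [267. 165.] [0.469 0.26  0.01 ]
tape_measure 0.93 [361. 147.] [0.706 0.339 0.01 ]
tape_measure 0.42 [284. 135.] [0.501 0.398 0.01 ]
```

```bash
python3 - <<'E'
import cv2
a=cv2.imread("pics/top0.png")[100:300,140:470]; cv2.imwrite("pics/t0c.png",cv2.resize(a,(792,480),interpolation=cv2.INTER_CUBIC))
E
```

```text
(no output)
```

View pics/t0c.png

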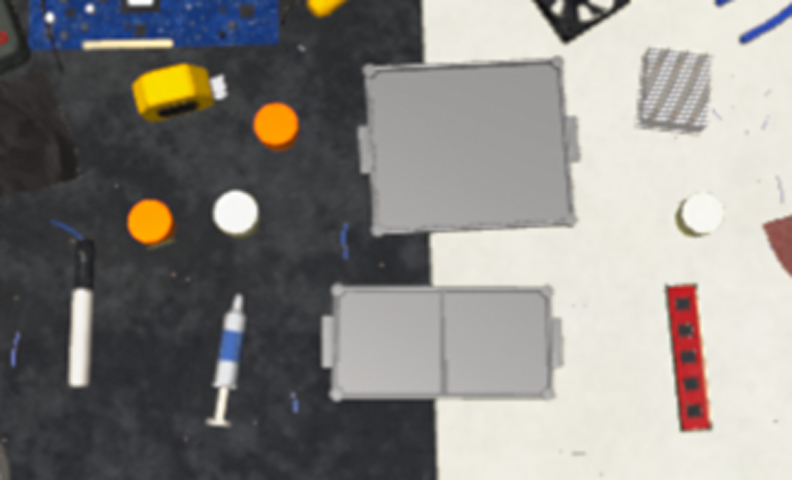

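View pics/side0.png

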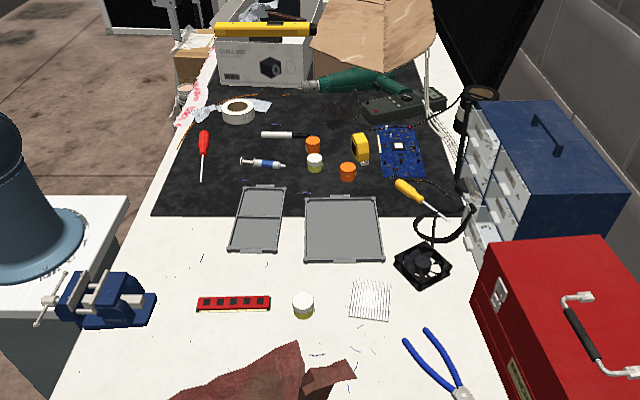

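The white-capped pots are at top px (238,189), on the dark mat, and (432,189), on the white table. The orange look-alikes at (203,192) and (252,155) don't match the description, so they stay. The divided tray is at about (325,241), the open tray (336,158), heatsink (422,137), memory (427,250) and marker (174,230). Next I'll measure edges and check the two pots in one enlarged crop.

```bash
cat > m.py <<'E'
from h import *
im=vision.get_image("top"); sd=vision.get_image("side"); g=im["img"]
c=lambda p:(140+(p[0]+.5)/2.4-.5,100+(p[1]+.5)/2.4-.5)
def rect(name,pts,z):
    P=np.array([at(im,*c(p),z)[:2] for p in pts]); ctr=P.mean(0)
    s=[np.linalg.norm(P[i]-P[(i+1)%4]) for i in range(4)]
    l=P[2]+P[3]-P[0]-P[1]; w=P[1]+P[2]-P[0]-P[3]
    print(name,np.round(ctr,4),"sides",np.round(s,3),"deg of down-side",np.degrees(np.arctan2(l[1],l[0])).round(1),"right-side",np.degrees(np.arctan2(w[1],w[0])).round(1))
rect("div",[(332,287),(550,287),(552,398),(332,398)],.012)
rect("open",[(366,69),(560,60),(575,223),(375,233)],.012)
rect("heat",[(648,48),(711,55),(705,132),(640,124)],.036)
rect("mem",[(667,286),(694,285),(711,429),(684,431)],.008)
A,B=[at(im,*c(p),.012) for p in ((85,240),(79,386))]
print("marker",(A+B)/2,np.linalg.norm(A-B),np.degrees(np.arctan2(*(B-A)[1::-1])))
hsv=cv2.cvtColor(g,cv2.COLOR_BGR2HSV)
def seg(n,m,x0,x1,y0,y1,z):
    k=np.zeros_like(m); k[y0:y1,x0:x1]=m[y0:y1,x0:x1]
    ct=max(cv2.findContours(k,0,1)[0],key=cv2.contourArea); r=cv2.minAreaRect(ct)
    P=np.array([at(im,u,v,z)[:2] for u,v in cv2.boxPoints(r)])
    print("seg",n,r,P.mean(0).round(4),[np.linalg.norm(P[i]-P[i+1]).round(3) for i in (0,1)],[np.degrees(np.arctan2(*(P[i+1]-P[i])[::-1])).round(1) for i in (0,1)])
red=(((hsv[...,0]<8)|(hsv[...,0]>172))&(hsv[...,1]>120)).astype(np.uint8)
seg("mem",cv2.morphologyEx(red,3,np.ones((7,7))),410,445,215,290,.008)
wh=((hsv[...,1]<40)&(hsv[...,2]>150)).astype(np.uint8); seg("potL",wh,225,255,175,205,.036)
for n,p in (("potL",(236,212)),("potR",(700,213))): print(n,at(im,*c(p),.036), "side px",proj(sd,[*at(im,*c(p),.036)[:2],.018]))
p=cv2.resize(g[170:210,215:265],(400,320),interpolation=2); q=cv2.resize(g[170:210,405:455],(400,320),interpolation=2)
s=[cv2.resize(sd["img"][v-20:v+20,u-25:u+25],(400,280),interpolation=2) for u,v in ((315,162),(303,304))]
cv2.imwrite("pics/pots.png",np.vstack([np.hstack([p,q]),np.hstack(s)]))
E
python3 m.py
```

```text
div [0.4682 0.0793] sides [0.196 0.099 0.195 0.099] deg of down-side 178.6 right-side -91.6
open [0.6478 0.0481] sides [0.181 0.155 0.182 0.155] deg of down-side -178.1 right-side -88.5
heat [ 0.6898 -0.1408] sides [0.058 0.074 0.06  0.073] deg of down-side 170.8 right-side -98.0
mem [ 0.4487 -0.1428] sides [0.025 0.13  0.024 0.13 ] deg of down-side -177.0 right-side -88.7
marker [0.50290836 0.40020804 0.012     ] 0.13097023154420465 178.67763550353578
seg mem ((426.4229431152344, 248.5601043701172), (59.92576217651367, 11.458832740783691), 84.05313110351562) [ 0.4492 -0.142 ] [np.float64(0.025), np.float64(0.129)] [np.float64(-85.7), np.float64(-177.9)]
seg potL ((237.75001525878906, 188.25), (16.970561981201172, 17.677669525146484), 45.0) [0.5858 0.2595] [np.float64(0.038), np.float64(0.037)] [np.float64(-45.2), np.float64(-136.4)]
potL [0.5861422  0.25889192 0.036     ] side px [[313.94065605 163.05630226]]
potR [ 0.57492899 -0.15434304  0.036     ] side px [[302.20114304 304.03512985]]
```

View pics/pots.png

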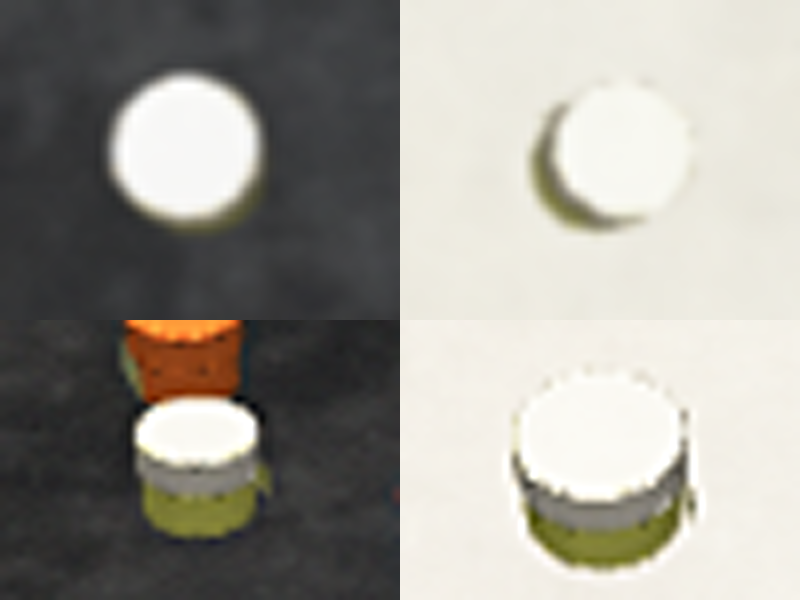

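Both white pots match the description: white cap over a yellow-green body. Their reprojected side-view pixels also agree. Sizes measure correctly: trays 196x99 and about 182x155 mm, heatsink about 59x73, memory 25x130, marker 131.

```bash
cat > go.py <<'E'
# go.py x y z psi : tool-axis shift (cm) then turn (deg) still to go; psi = world angle of tool y
import sys, numpy as np
from workcell import readout
o=readout.get_obs(); R=np.array(o["ee_rot"]); p=np.array(o["tool_pos"])
for a in sys.argv[1:]:
    x,y,z,psi=map(float,a.split(","))
    d=R.T@(np.array([x,y,z])-p)*100; cur=np.degrees(np.arctan2(R[1,1],R[0,1]))
    t=-((psi-cur+90)%180-90); c,s=np.cos(np.radians(t)),np.sin(np.radians(t))
    print("t%.1f"%o["t"],"shift",d.round(2),"turn",round(t,1),"| shift if turned first",np.round([c*d[0]+s*d[1],-s*d[0]+c*d[1],d[2]],2),"q",np.round(o["q"],2)[[0,5]])
    print("  tilt",R[:2,2].round(4), "width",round(o["gripper_width"],4))
E
python3 go.py .690,-.141,.10,81.4
```

```text
t1.0 shift [-69.44 -53.27   7.77] turn -12.5 | shift if turned first [-56.23 -67.08   7.77] q [ 1.03 -0.17]
  tilt [-0. -0.] width 0.0942
```

{"name": "drive_tool", "arguments": {
  "plan": "-3.8 -2.9 0 0 0 0 1;-3.8 -2.9 0 0 0 0 1;-3.8 -2.9 0 0 0 0 1;-3.8 -2.9 0 0 0 0 1;-3.8 -2.9 0 0 0 0 1;-3.8 -2.9 0 0 0 0 1;-3.8 -2.9 0 0 0 0 1;-3.8 -2.9 0 0 0 0 1;-3.8 -2.9 0 0 0 0 1;-3.8 -2.9 0 0 0 0 1;-3.8 -2.9 0 0 0 0 1;-3.8 -2.9 0 0 0 0 1;-3.8 -2.9 0 0 0 0 1;-3.8 -2.9 0 0 0 0 1;-3.8 -2.9 0 0 0 0 1;-3.8 -2.9 0 0 0 0 1;-3.8 -2.9 0 0 0 0 1;0 0 0 0 0 -6 1;0 0 0 0 0 -6 1;0 0 0 0 0 0 1"
}}

```text
t: 3.0
tool_pos: [0.6592, -0.0869, 0.1774]
ee_rot: [[-0.987, 0.16, -0.0], [0.16, 0.987, 0.0], [0.0, 0.0, -1.0]]
contact_force: [-0.8, 0.5, -0.6]
gripper_width: 0.0941
```

```bash
python3 go.py .690,-.141,.07,81.4; python3 - <<'E'
from h import *
im=vision.get_image("side"); 
for p in proj(im,[[.69,-.141,.036],[.69,-.141,0]]): print(p)
cv2.imwrite("pics/s1.png",cv2.resize(im["img"][180:380,220:520],(780,520),interpolation=2))
E
```

```text
t3.0 shift [-3.91 -4.85 10.74] turn -0.6 | shift if turned first [-3.86 -4.89 10.74] q [-0.3  -1.71]
  tilt [-0.0003  0.0001] width 0.0941
[368.02261168 291.97749187]
[366.75090283 304.20852691]
```

View pics/s1.png

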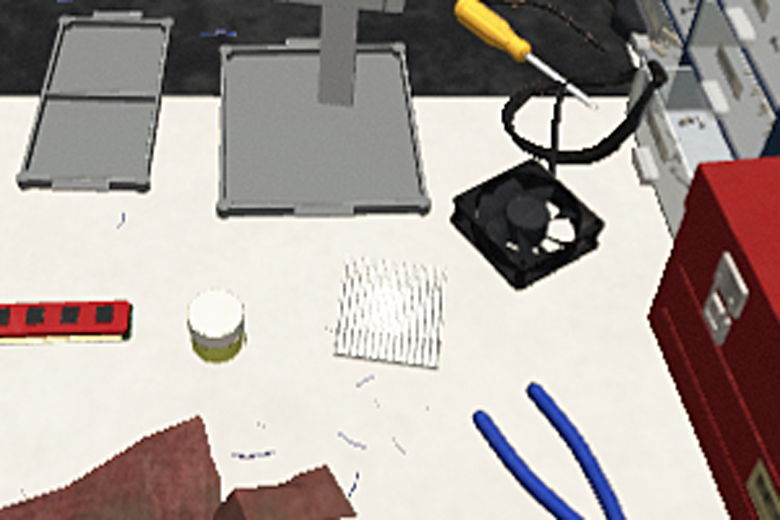

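The side view shows the heatsink centred near px (369,300). I predicted (367.5,298), so the two agree.

{"name": "drive_tool", "arguments": {
  "plan": "-2 -2.4 2 0 0 -0.6 1;-1.9 -2.5 2 0 0 0 1;0 0 3 0 0 0 1;0 0 3 0 0 0 1;0 0 2 0 0 0 1;0 0 2 0 0 0 1;0 0 1.3 0 0 0 1;0 0 0 0 0 0 1;0 0 0 0 0 0 -1;0 0 0 0 0 0 -1;0 0 0 0 0 0 -1;0 0 0 0 0 0 -1;0 0 0 0 0 0 -1;0 0 0 0 0 0 -1;0 0 0 0 0 0 -1"
}}

```text
t: 4.55
tool_pos: [0.6902, -0.1408, 0.0247]
ee_rot: [[-0.989, 0.148, 0.0], [0.148, 0.989, -0.0], [-0.0, -0.0, -1.0]]
contact_force: [0.2, -0.6, 0.3]
gripper_width: 0.0415
```

```bash
python3 go.py .690,-.141,.1,81.4 .4668,.0303,.1,88.5
```

```text
t4.5 shift [ 0.01 -0.02 -7.53] turn 0.1 | shift if turned first [ 0.01 -0.02 -7.53] q [-0.36 -1.78]
  tilt [ 0. -0.] width 0.0415
t4.5 shift [24.63 13.61 -7.53] turn -7.0 | shift if turned first [22.78 16.52 -7.53] q [-0.36 -1.78]
  tilt [ 0. -0.] width 0.0415
```

The opening reads 41.5 mm, but the heatsink is 60 mm wide, so something is off. I'll wait and look.

{"name": "drive_tool", "arguments": {
  "plan": "0 0 0 0 0 0 -1;0 0 0 0 0 0 -1"
}}

```text
t: 4.75
tool_pos: [0.6902, -0.1408, 0.0246]
ee_rot: [[-0.989, 0.148, -0.0], [0.148, 0.989, -0.0], [0.0, -0.0, -1.0]]
contact_force: [0.5, 0.8, -0.4]
gripper_width: 0.0254
```

```bash
python3 - <<'E'
from h import *
im=vision.get_image("side"); t=vision.get_image("top")
print(proj(im,[.690,-.141,.02]))
cv2.imwrite("pics/s2.png",np.hstack([cv2.resize(i,(400,400),interpolation=2) for i in (im["img"][250:330,330:410],t["img"][95:175,380:460])]))
E
```

```text
[[367.44787166 297.50609104]]
```

View pics/s2.png

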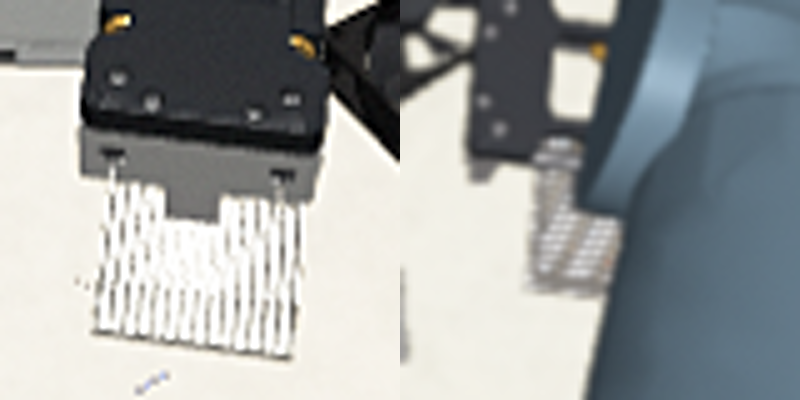

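```bash
python3 - <<'E'
from h import *
im=vision.get_image("side"); o=readout.get_obs(); print(o["gripper_width"],o["tool_pos"])
for P in ([.69,-.229,.1107],[.69,-.166,.0137],[.69,-.166,.036],[.69,-.166,.06],[.69,-.111,.036],[.69,-.171,.036],[.69,-.171,0]): print(P,proj(im,P)[0].round(1), "crop",((proj(im,P)[0]-[330,250])*5).round())
E
```

```text
0.013634714226963784 [ 0.69016651 -0.14083968  0.02461515]
[0.69, -0.229, 0.1107] [375.3 309.7] crop [226. 298.]
[0.69, -0.166, 0.0137] [368.2 311.6] crop [191. 308.]
[0.69, -0.166, 0.036] [369. 304.] crop [195. 270.]
[0.69, -0.166, 0.06] [370.  295.4] crop [200. 227.]
[0.69, -0.111, 0.036] [366.9 278.3] crop [184. 142.]
[0.69, -0.171, 0.036] [369.2 306.4] crop [196. 282.]
[0.69, -0.171, 0] [367.9 318.6] crop [189. 343.]
```

```bash
python3 - <<'E'
from h import *
im=vision.get_image("side"); 
for z in (.145,.166,.19,.21): 
  for y in (-.146,-.134,-.04): print(z,y,proj(im,[.6592,y,z])[0].round(1))
cv2.imwrite("pics/s3.png",cv2.resize(im["img"][200:350,280:480],(800,600),interpolation=2))
E
```

```text
0.145 -0.146 [353.  252.1]
0.145 -0.134 [352.7 246.5]
0.145 -0.04 [350.4 206.8]
0.166 -0.146 [353.6 243. ]
0.166 -0.134 [353.2 237.3]
0.166 -0.04 [350.9 197.8]
0.19 -0.146 [354.3 232.1]
0.19 -0.134 [353.9 226.4]
0.19 -0.04 [351.4 187.1]
0.21 -0.146 [354.8 222.6]
0.21 -0.134 [354.5 217. ]
0.21 -0.04 [351.8 177.8]
```

View pics/s3.png

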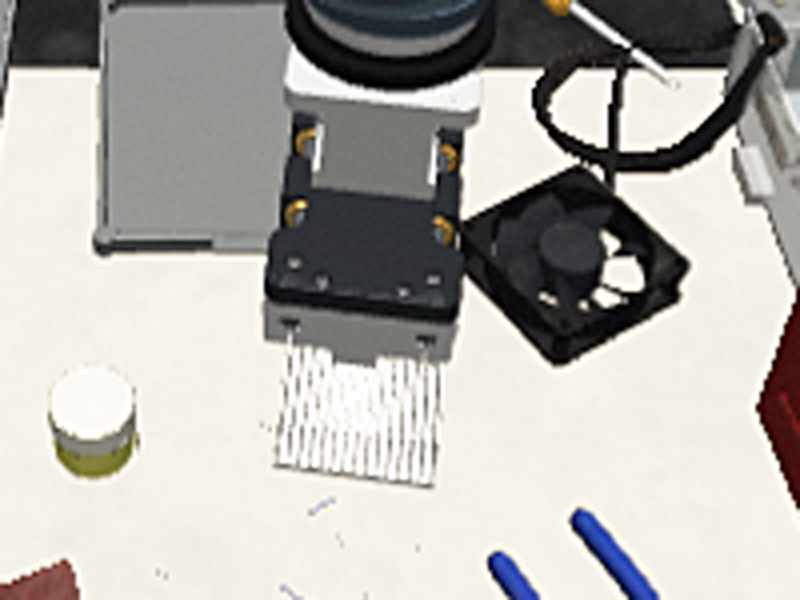

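The finger isn't where I predicted relative to the heatsink, and nothing resists the closing. I'll raise, open, and see where the fingertips really are.

{"name": "drive_tool", "arguments": {
  "plan": "0 0 -2 0 0 0 -1;0 0 -3 0 0 0 -1;0 0 -3 0 0 0 -1;0 0 -2 0 0 0 -1;0 0 -1 0 0 0 1;0 0 0 0 0 0 1;0 0 0 0 0 0 1;0 0 0 0 0 0 1;0 0 0 0 0 0 1;0 0 0 0 0 0 1;0 0 0 0 0 0 1;0 0 0 0 0 0 1;0 0 0 0 0 0 1"
}}

```text
t: 6.25
tool_pos: [0.6902, -0.1408, 0.1346]
ee_rot: [[-0.989, 0.148, -0.0], [0.148, 0.989, -0.0], [0.0, -0.0, -1.0]]
contact_force: [-0.5, -0.6, -0.2]
gripper_width: 0.069
```

```bash
python3 - <<'E'
from h import *
o=readout.get_obs(); p=np.array(o["tool_pos"]);R=np.array(o["ee_rot"]); print(p,o["gripper_width"],o["q"])
im=vision.get_image("side"); t=vision.get_image("top")
w=[]
for i,(n,c) in enumerate(((im,(290,200)),(t,(360,70)))):
    g=n["img"].copy()
    a=cv2.resize(g[c[1]:c[1]+130,c[0]:c[0]+100],(400,520),interpolation=2)
    for k,col in ((.047,(255,0,255)),(-.047,(0,255,0)),(0,(0,0,255))):
        u=(proj(n,p+R@np.array([0,k,.011]))[0]-c)*4; print(u); cv2.drawMarker(a,tuple(int(v) for v in u),col,0,14,1)
    w.append(a)
cv2.imwrite("pics/s4.png",np.hstack(w))
E
```

```text
[ 0.69018328 -0.14083972  0.13461875] 0.06904901128944002 [-3.61828923e-01  4.04940593e-01  1.43845220e+00 -1.93381647e-05
  1.29823319e+00 -1.78372154e+00]
[334.59547459 151.25482766]
[317.16837957 326.86154805]
[326.30948504 234.7967003 ]
[194.94522573 205.94283776]
[379.08324311 229.31124307]
[287.20980431 217.59921406]
```

View pics/s4.png

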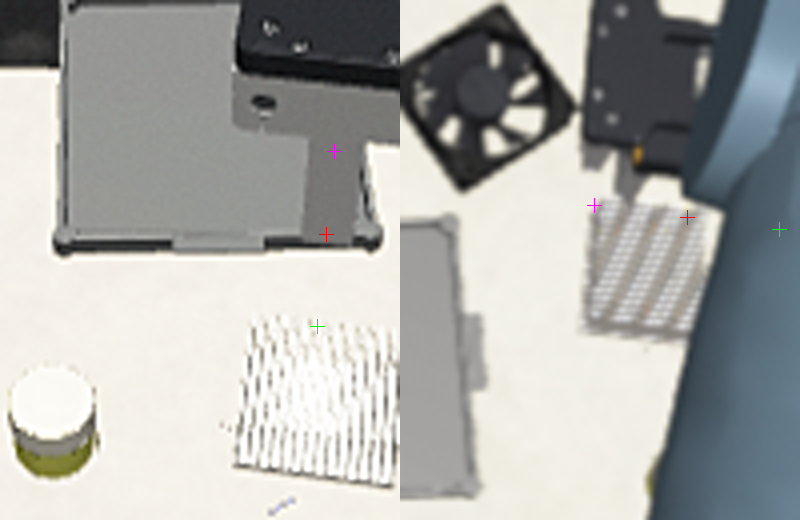

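The tip shows about 47 mm higher than the pose readout implies. Both cameras agree: side about 21 px up, top about 7 px away from nadir, and xy consistent. So the fingertips passed above the heatsink, which explains why there was no contact. I'll descend in stages and check the tip height by eye and by force.

{"name": "drive_tool", "arguments": {
  "plan": "0 0 3 0 0 0 1;0 0 3 0 0 0 1;0 0 3 0 0 0 1;0 0 2 0 0 0 1;0 0 1.5 0 0 0 1;0 0 1.5 0 0 0 1;0 0 0 0 0 0 1;0 0 0 0 0 0 1"
}}

```text
t: 7.15
tool_pos: [0.6906, -0.141, -0.0048]
ee_rot: [[-0.989, 0.148, 0.001], [0.148, 0.989, -0.0], [-0.001, -0.0, -1.0]]
contact_force: [0.6, 0.3, -0.4]
gripper_width: 0.0935
```

```bash
python3 - <<'E'
from h import *
o=readout.get_obs(); p=np.array(o["tool_pos"]);R=np.array(o["ee_rot"]); print(p,o["gripper_width"],o["contact_force"])
im=vision.get_image("side")
c=(320,250); a=cv2.resize(im["img"][c[1]:c[1]+90,c[0]:c[0]+110],(770,630),interpolation=2)[:600]
for dz in (.03,.04,.05,.06):
    for s in (-1,1):
        q=p+R@np.array([s*.011,-.0595,.011]); q[2]+=dz; u=(proj(im,q)[0]-c)*7; print(dz,u.round()); cv2.drawMarker(a,tuple(int(v) for v in u),(0,0,255),0,10,1)
cv2.imwrite("pics/s5.png",a)
E
```

```text
[ 0.69062621 -0.14099044 -0.00482386] 0.09353394127177582 [ 0.6079943   0.29131399 -0.40497269]
0.03 [359. 556.]
0.03 [267. 543.]
0.04 [362. 533.]
0.04 [269. 520.]
0.05 [365. 509.]
0.05 [271. 496.]
0.06 [368. 485.]
0.06 [273. 472.]
```

View pics/s5.png

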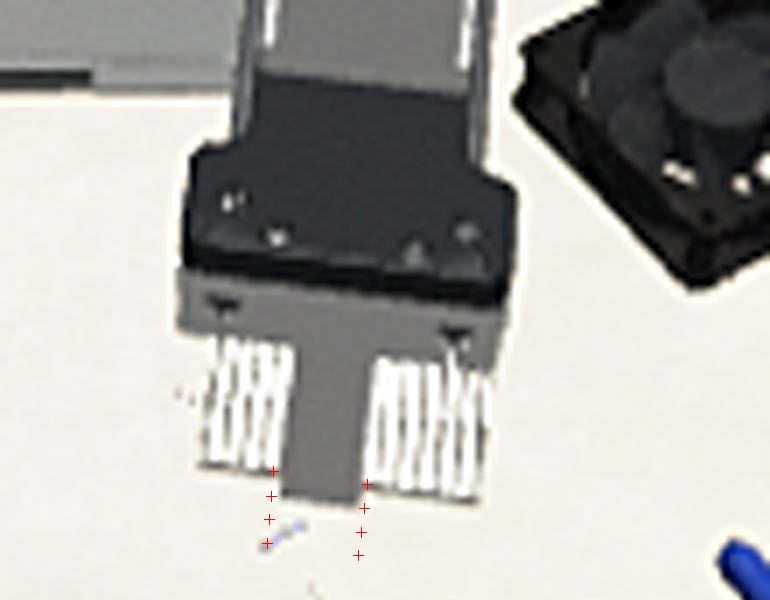

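Finger bottoms at crop y≈500 imply a z bias of about 0.047–0.051. No contact so far, and the fingers straddle the heatsink properly. I'll go 22 mm further down and grip.

{"name": "drive_tool", "arguments": {
  "plan": "0 0 1.2 0 0 0 1;0 0 1 0 0 0 1;0 0 0 0 0 0 1;0 0 0 0 0 0 -1;0 0 0 0 0 0 -1;0 0 0 0 0 0 -1;0 0 0 0 0 0 -1;0 0 0 0 0 0 -1;0 0 0 0 0 0 -1;0 0 0 0 0 0 -1;0 0 0 0 0 0 -1"
}}

```text
t: 8.3
tool_pos: [0.6901, -0.1409, -0.0275]
ee_rot: [[-0.989, 0.148, -0.0], [0.148, 0.989, -0.0], [0.0, -0.0, -1.0]]
contact_force: [0.5, -0.4, 1.0]
gripper_width: 0.0599
```

Gripped at 59.9 mm. Now I'll lift and carry it.

{"name": "drive_tool", "arguments": {
  "plan": "0 0 -1 0 0 0 -1;0 0 -2 0 0 0 -1;0 0 -3 0 0 0 -1;0 0 -2 0 0 0 -1;2 1.1 0 0 0 0 -1;3 1.7 0 0 0 0 -1;3.5 1.9 0 0 0 0 -1;3.5 1.9 0 0 0 0 -1;3.5 1.9 0 0 0 0 -1;3.5 1.9 0 0 0 0 -1;3 1.7 0 0 0 0 -1;2 1.1 0 0 0 0 -1;0.6 0.4 0 0 0 -3.5 -1;0 0 0 0 0 -3.5 -1;0 0 0 0 0 0 -1;0 0 0 0 0 0 -1"
}}

```text
t: 9.9
tool_pos: [0.4676, 0.0301, 0.0536]
ee_rot: [[-1.0, 0.028, 0.001], [0.028, 1.0, -0.0], [-0.001, -0.0, -1.0]]
contact_force: [0.2, 0.2, -2.6]
gripper_width: 0.06
```

```bash
python3 go.py .4668,.0303,-.0225,88.5
```

```text
t9.9 shift [0.09 0.02 7.61] turn -0.1 | shift if turned first [0.09 0.02 7.61] q [-0.18 -1.72]
  tilt [ 0.0015 -0.0002] width 0.06
```

{"name": "drive_tool", "arguments": {
  "plan": "0.1 0 2 0 0 0 -1;0 0 2 0 0 0 -1;0 0 1.5 0 0 0 -1;0 0 1 0 0 0 -1;0 0 0.6 0 0 0 -1;0 0 0.5 0 0 0 -1;0 0 0.1 0 0 0 -1;0 0 0 0 0 0 -1;0 0 0 0 0 0 0.5;0 0 0 0 0 0 0.5;0 0 0 0 0 0 0.7;0 0 0 0 0 0 0.7;0 0 0 0 0 0 0.7"
}}

```text
t: 11.2
tool_pos: [0.4673, 0.0295, -0.0232]
ee_rot: [[-1.0, 0.026, 0.002], [0.026, 1.0, -0.001], [-0.002, -0.001, -1.0]]
contact_force: [-2.3, -3.0, 7.0]
gripper_width: 0.0742
```

```bash
python3 go.py .586,.259,.06,88.5
```

```text
t11.2 shift [-11.28  23.25  -8.33] turn -0.0 | shift if turned first [-11.28  23.24  -8.33] q [-0.18 -1.72]
  tilt [ 0.0019 -0.0014] width 0.0742
```

{"name": "drive_tool", "arguments": {
  "plan": "0 0 -1 0 0 0 0.7;0 0 -3 0 0 0 0.4;0 0 -3 0 0 0 0.3;0 0 -2 0 0 0 0.3;-1.1 2.2 0 0 0 0 0.3;-1.7 3.5 0 0 0 0 0.3;-2 4.1 0 0 0 0 0.3;-2 4.1 0 0 0 0 0.3;-2 4.1 0 0 0 0 0.3;-1.5 3.1 0 0 0 0 0.3;-1 2.1 0 0 0 0 0.3;0 0 0 0 0 0 0.3;0 0 0 0 0 0 0.3"
}}

```text
t: 12.5
tool_pos: [0.5846, 0.2591, 0.0655]
ee_rot: [[-1.0, 0.026, -0.001], [0.026, 1.0, -0.0], [0.001, -0.0, -1.0]]
contact_force: [0.4, -0.6, 0.4]
gripper_width: 0.0612
```

```bash
python3 go.py .586,.259,-.0275,88.5; python3 - <<'E'
from h import *
im=vision.get_image("side"); 
a=cv2.resize(im["img"][110:270,220:380],(600,600),interpolation=2)
cv2.imwrite("pics/s6.png",a)
E
```

```text
t12.5 shift [-0.15 -0.    9.3 ] turn 0.0 | shift if turned first [-0.15 -0.    9.3 ] q [ 0.24 -1.3 ]
  tilt [-0.001  -0.0002] width 0.0612
```

View pics/s6.png

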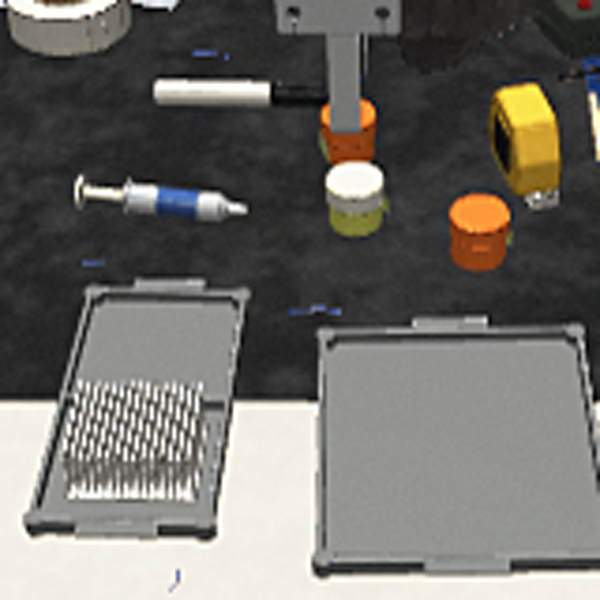

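The heatsink sits in the near compartment, at crop (135,440). The gripper is above the white pot at (355,195). Descending to grip it.

{"name": "drive_tool", "arguments": {
  "plan": "-0.1 0 3 0 0 0 0.3;0 0 2 0 0 0 0.3;0 0 1.5 0 0 0 0.3;0 0 1.5 0 0 0 0.3;0 0 1.3 0 0 0 0.3;0 0 0 0 0 0 -1;0 0 0 0 0 0 -1;0 0 0 0 0 0 -1;0 0 0 0 0 0 -1;0 0 0 0 0 0 -1;0 0 0 0 0 0 -1;0 0 -1 0 0 0 -1;0 0 -3 0 0 0 -1;0 0 -3 0 0 0 -1;0 0 -2 0 0 0 -1;0 0 0 0 0 0 -1"
}}

```text
t: 14.15
tool_pos: [0.589, 0.2598, 0.0672]
ee_rot: [[-1.0, 0.027, 0.007], [0.027, 1.0, 0.002], [-0.007, 0.002, -1.0]]
contact_force: [0.8, -0.2, -1.0]
gripper_width: 0.0372
```

```bash
python3 go.py .4694,.1283,-.0235,88.5
```

```text
t14.2 shift [ 11.68 -13.49   8.95] turn -0.0 | shift if turned first [ 11.68 -13.48   8.95] q [ 0.24 -1.3 ]
  tilt [0.0074 0.0018] width 0.0372
```

{"name": "drive_tool", "arguments": {
  "plan": "1.2 -1.4 0 0 0 0 -1;2.2 -2.5 0 0 0 0 -1;2.8 -3.2 0 0 0 0 -1;2.6 -3.1 0 0 0 0 -1;1.7 -2 0 0 0 0 -1;1 -1.2 0 0 0 0 -1;0 0 0 0 0 0 -1;0 0 0 0 0 0 -1;0 0 0 0 0 0 -1"
}}

```text
t: 15.05
tool_pos: [0.4682, 0.1287, 0.0625]
ee_rot: [[-1.0, 0.026, 0.0], [0.026, 1.0, 0.0], [-0.0, 0.0, -1.0]]
contact_force: [0.4, 0.3, 0.0]
gripper_width: 0.0374
```

```bash
python3 go.py .4694,.1283,-.0235,88.5
```

```text
t15.1 shift [-0.13 -0.04  8.6 ] turn -0.0 | shift if turned first [-0.13 -0.04  8.6 ] q [ 0.03 -1.51]
  tilt [0.     0.0002] width 0.0374
```

{"name": "drive_tool", "arguments": {
  "plan": "-0.1 0 2 0 0 0 -1;0 0 2 0 0 0 -1;0 0 1.5 0 0 0 -1;0 0 1.2 0 0 0 -1;0 0 1 0 0 0 -1;0 0 0.6 0 0 0 -1;0 0 0.3 0 0 0 -1;0 0 0 0 0 0 -1;0 0 0 0 0 0 0;0 0 0 0 0 0 0.1;0 0 0 0 0 0 0.1;0 0 0 0 0 0 0.1;0 0 -1 0 0 0 0.1;0 0 -3 0 0 0 0.1;0 0 -3 0 0 0 0.1;0 0 -2 0 0 0 0.1;0 0 0 0 0 0 0.1"
}}

```text
t: 16.75
tool_pos: [0.4716, 0.1283, 0.0704]
ee_rot: [[-1.0, 0.027, 0.008], [0.027, 1.0, 0.0], [-0.008, 0.0, -1.0]]
contact_force: [-0.3, 0.6, 0.8]
gripper_width: 0.0515
```

```bash
python3 go.py .449,-.142,.06,92.3
```

```text
t16.8 shift [  1.55 -27.08   1.02] turn -3.8 | shift if turned first [  3.35 -26.92   1.02] q [ 0.03 -1.51]
  tilt [0.0075 0.0003] width 0.0515
```

{"name": "drive_tool", "arguments": {
  "plan": "0.1 -2 0 0 0 0 0.3;0.2 -3.5 0 0 0 0 0.3;0.2 -4.3 0 0 0 0 0.3;0.3 -4.3 0 0 0 0 0.3;0.3 -4.3 0 0 0 0 0.3;0.2 -3.7 0 0 0 0 0.3;0.2 -3 0 0 0 -1.9 0.3;0 -2 0 0 0 -1.9 0.3;0 0 0 0 0 0 0.3;0 0 0 0 0 0 0.3;0 0 0 0 0 0 0.3"
}}

```text
t: 17.85
tool_pos: [0.4467, -0.1412, 0.066]
ee_rot: [[-0.999, -0.04, -0.001], [-0.04, 0.999, 0.001], [0.001, 0.001, -1.0]]
contact_force: [0.5, 0.6, -0.2]
gripper_width: 0.0609
```

```bash
python3 go.py .449,-.142,-.02,92.3; python3 - <<'E'
from h import *
im=vision.get_image("side"); 
a=cv2.resize(im["img"][180:320,190:330],(600,600),interpolation=2)
cv2.imwrite("pics/s7.png",a)
E
```

```text
t17.9 shift [-0.24 -0.1   8.6 ] turn 0.0 | shift if turned first [-0.24 -0.1   8.6 ] q [-0.55 -2.16]
  tilt [-0.001   0.0008] width 0.0609
```

View pics/s7.png

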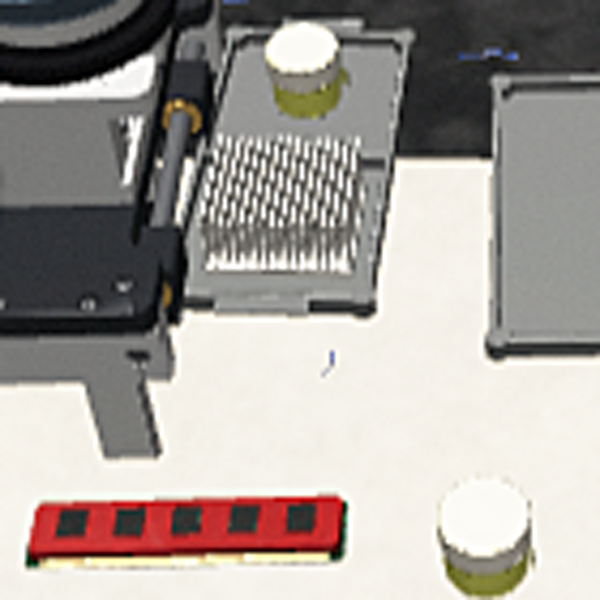

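The cooler kit looks right: pot at (303,65), heatsink at (280,200). Now descending on the memory module and feeling for the table in small steps.

{"name": "drive_tool", "arguments": {
  "plan": "-0.2 -0.1 3 0 0 0 0.3;0 0 2.5 0 0 0 0.3;0 0 2 0 0 0 0.3;0 0 1.5 0 0 0 0.3;0 0 0.5 0 0 0 0.3;0 0 0.2 0 0 0 0.3;0 0 0.1 0 0 0 0.3;0 0 0 0 0 0 0.3;0 0 0 0 0 0 0.3"
}}

```text
t: 18.8
tool_pos: [0.448, -0.1415, -0.0278]
ee_rot: [[-0.999, -0.042, -0.007], [-0.042, 0.999, 0.003], [0.007, 0.004, -1.0]]
contact_force: [-17.3, 10.5, 41.1]
gripper_width: 0.0611
```

{"name": "drive_tool", "arguments": {
  "plan": "0 0 0.1 0 0 0 0.3;0 0 0 0 0 0 0.3"
}}

```text
t: 19.0
tool_pos: [0.4481, -0.1415, -0.0279]
ee_rot: [[-0.999, -0.042, -0.008], [-0.042, 0.999, 0.004], [0.008, 0.004, -1.0]]
contact_force: [-22.1, 13.2, 51.2]
gripper_width: 0.061
```

Contact at tool z≈-0.028, so the table lies there (tip = z + 0.028). I'll back off to about 1 mm clear and grip.

{"name": "drive_tool", "arguments": {
  "plan": "0 0 -0.5 0 0 0 0.3;0 0 -0.2 0 0 0 0.3;0 0 0 0 0 0 0.3"
}}

```text
t: 19.3
tool_pos: [0.4495, -0.1429, -0.025]
ee_rot: [[-0.999, -0.04, 0.001], [-0.04, 0.999, -0.0], [-0.001, -0.0, -1.0]]
contact_force: [-0.2, -0.0, -0.5]
gripper_width: 0.0611
```

{"name": "drive_tool", "arguments": {
  "plan": "0 0 0.1 0 0 0 0;0 0 0 0 0 0 -1;0 0 0 0 0 0 -1;0 0 0 0 0 0 -1;0 0 0 0 0 0 -1;0 0 0 0 0 0 -1;0 0 0 0 0 0 -1;0 0 0 0 0 0 -1"
}}

```text
t: 20.1
tool_pos: [0.4491, -0.1433, -0.0264]
ee_rot: [[-0.999, -0.04, -0.0], [-0.04, 0.999, 0.0], [0.0, 0.0, -1.0]]
contact_force: [-0.2, -0.3, -0.5]
gripper_width: 0.0256
```

```bash
python3 go.py .6493,.0011,.02,91.7
```

```text
t20.1 shift [-20.57  13.64  -4.64] turn 0.6 | shift if turned first [-20.44  13.84  -4.64] q [-0.55 -2.16]
  tilt [-0.0001  0.0001] width 0.0256
```

{"name": "drive_tool", "arguments": {
  "plan": "0 0 -1 0 0 0 -1;0 0 -2 0 0 0 -1;0 0 -2 0 0 0 -1;0 0 -1 0 0 0 -1;-1.4 0.9 0 0 0 0 -1;-2.4 1.6 0 0 0 0 -1;-3 2 0 0 0 0 -1;-3.2 2.1 0 0 0 0 -1;-3.2 2.1 0 0 0 0 -1;-3 2 0 0 0 0 -1;-2.3 1.6 0 0 0 0 -1;-1.4 0.9 0 0 0 0 -1;-0.6 0.4 0 0 0 0.6 -1;0 0 0 0 0 0 -1;0 0 0 0 0 0 -1;0 0 0 0 0 0 -1"
}}

```text
t: 21.7
tool_pos: [0.6478, 0.0002, 0.0336]
ee_rot: [[-1.0, -0.028, -0.001], [-0.028, 1.0, -0.0], [0.001, 0.0, -1.0]]
contact_force: [-0.6, 1.7, -1.4]
gripper_width: 0.0259
```

```bash
python3 go.py .6493,.0011,-.0215,91.7;  python3 - <<'E'
from h import *
im=vision.get_image("side"); t=vision.get_image("top")
cv2.imwrite("pics/s8.png",np.hstack([cv2.resize(im["img"][180:300,270:420],(500,400),interpolation=2),cv2.resize(t["img"][100:220,280:370],(300,400),interpolation=2)]))
E
```

```text
t21.7 shift [-0.15  0.09  5.5 ] turn -0.1 | shift if turned first [-0.15  0.09  5.5 ] q [-0.17 -1.77]
  tilt [-0.0007 -0.    ] width 0.0259
```

View pics/s8.png

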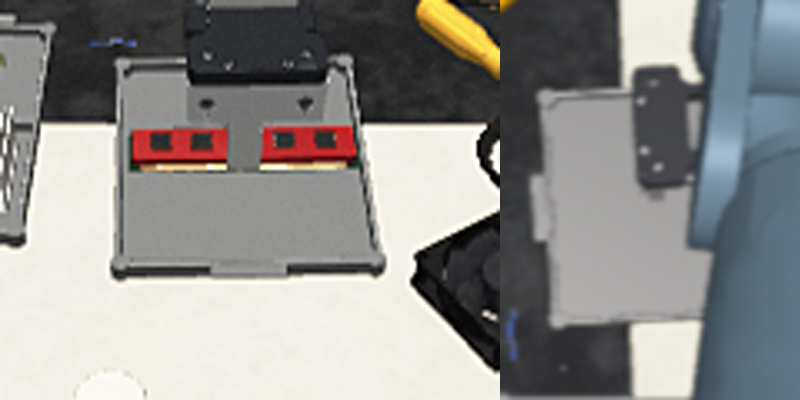

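The module hangs level above the tray, spanning crop x 132–357 inside the walls. Lowering.

{"name": "drive_tool", "arguments": {
  "plan": "-0.1 0.1 1.5 0 0 0 -1;0 0 1.5 0 0 0 -1;0 0 1.2 0 0 0 -1;0 0 0.8 0 0 0 -1;0 0 0.4 0 0 0 -1;0 0 0.1 0 0 0 -1;0 0 0 0 0 0 -1;0 0 0 0 0 0 -0.2;0 0 0 0 0 0 -0.2;0 0 0 0 0 0 -0.2;0 0 -0.5 0 0 0 -0.2;0 0 -2 0 0 0 -0.1;0 0 -3 0 0 0 0;0 0 -3 0 0 0 0;0 0 -1 0 0 0 0;0 0 0 0 0 0 0"
}}

```text
t: 23.4
tool_pos: [0.651, 0.0015, 0.0758]
ee_rot: [[-1.0, -0.029, 0.004], [-0.029, 1.0, -0.001], [-0.004, -0.001, -1.0]]
contact_force: [-0.0, -0.4, -1.0]
gripper_width: 0.0468
```

```bash
python3 go.py .503,.400,.06,88.7
```

```text
t23.4 shift [13.64 40.26  1.49] turn 3.0 | shift if turned first [15.71 39.5   1.49] q [-0.17 -1.77]
  tilt [ 0.0041 -0.0007] width 0.0468
```

{"name": "drive_tool", "arguments": {
  "plan": "0.7 2 0 0 0 0 0;1.1 3.2 0 0 0 0 0;1.3 4 0 0 0 0 0;1.4 4.2 0 0 0 0 0;1.4 4.2 0 0 0 0 0;1.4 4.2 0 0 0 0 0;1.4 4.2 0 0 0 0 0;1.4 4.2 0 0 0 0 0;1.4 4 0 0 0 0 0;1.1 3.2 0 0 0 0 0;0.7 1.9 0 0 0 1.5 0;0.3 0.9 0 0 0 1.5 0;0 0 0 0 0 0 0;0 0 0 0 0 0 0"
}}

```text
t: 24.8
tool_pos: [0.5006, 0.3995, 0.072]
ee_rot: [[-1.0, 0.022, -0.003], [0.022, 1.0, -0.001], [0.003, -0.001, -1.0]]
contact_force: [-0.1, 0.2, 0.1]
gripper_width: 0.0469
```

```bash
python3 go.py .503,.400,-.0245,88.7;  python3 - <<'E'
from h import *
im=vision.get_image("side"); t=vision.get_image("top")
cv2.imwrite("pics/s9.png",np.hstack([cv2.resize(im["img"][80:280,230:400],(510,600),interpolation=2),cv2.resize(t["img"][110:210,290:380],(288,600),interpolation=2)]))
E
```

```text
t24.8 shift [-0.26  0.07  9.64] turn 0.0 | shift if turned first [-0.26  0.07  9.64] q [ 0.5  -1.05]
  tilt [-0.0025 -0.0014] width 0.0469
```

View pics/s9.png

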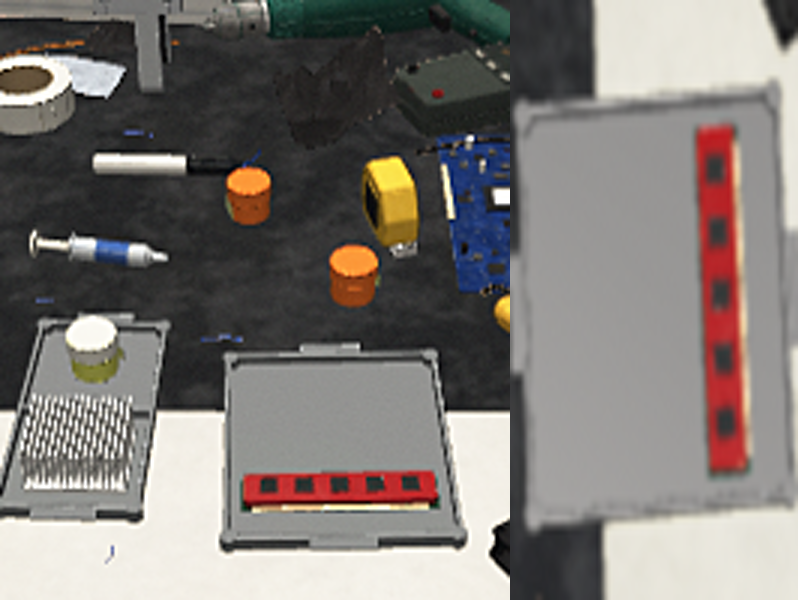

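The module lies flat on the open tray's floor, well inside the walls. Now the marker.

{"name": "drive_tool", "arguments": {
  "plan": "-0.2 0.1 3 0 0 0 0;0 0 2.5 0 0 0 0;0 0 2 0 0 0 0;0 0 1.2 0 0 0 0;0 0 0.6 0 0 0 0;0 0 0 0 0 0 0;0 0 0 0 0 0 -1;0 0 0 0 0 0 -1;0 0 0 0 0 0 -1;0 0 0 0 0 0 -1;0 0 0 0 0 0 -1;0 0 0 0 0 0 -1;0 0 0 0 0 0 -1"
}}

```text
t: 26.2
tool_pos: [0.5045, 0.4008, -0.0189]
ee_rot: [[-1.0, 0.023, 0.001], [0.023, 1.0, 0.0], [-0.0, 0.0, -1.0]]
contact_force: [-1.4, -1.0, 2.6]
gripper_width: 0.0149
```

```bash
python3 go.py .6465,.100,.035,91.7
```

```text
t26.2 shift [-14.9  -29.74  -5.39] turn -3.0 | shift if turned first [-13.31 -30.49  -5.39] q [ 0.5  -1.05]
  tilt [0.0005 0.0003] width 0.0149
```

The grip is a bit high on the marker (tip about 9 mm up), so I'll regrip 4 mm lower.

{"name": "drive_tool", "arguments": {
  "plan": "0 0 0 0 0 0 -0.2;0 0 0 0 0 0 -0.2;0 0 0 0 0 0 -0.2;0 0 0 0 0 0 -0.2;0 0 0.4 0 0 0 -0.2;0 0 0 0 0 0 -0.2;0 0 0 0 0 0 -1;0 0 0 0 0 0 -1;0 0 0 0 0 0 -1;0 0 0 0 0 0 -1;0 0 0 0 0 0 -1;0 0 0 0 0 0 -1"
}}

```text
t: 27.4
tool_pos: [0.5042, 0.4007, -0.0233]
ee_rot: [[-1.0, 0.023, 0.0], [0.023, 1.0, 0.0], [-0.0, 0.0, -1.0]]
contact_force: [0.2, -0.1, -0.4]
gripper_width: 0.0151
```

```bash
python3 go.py .6465,.100,.045,91.7
```

```text
t27.4 shift [-14.92 -29.73  -6.83] turn -3.0 | shift if turned first [-13.33 -30.48  -6.83] q [ 0.5  -1.05]
  tilt [0.0001 0.0001] width 0.0151
```

{"name": "drive_tool", "arguments": {
  "plan": "0 0 -1 0 0 0 -1;0 0 -2.5 0 0 0 -1;0 0 -3 0 0 0 -1;0 0 -1.5 0 0 0 -1;-0.7 -1.4 0 0 0 0 -1;-1.4 -2.8 0 0 0 0 -1;-1.9 -3.8 0 0 0 0 -1;-2 -4 0 0 0 0 -1;-2 -4 0 0 0 0 -1;-2 -4 0 0 0 0 -1;-1.9 -3.8 0 0 0 0 -1;-1.4 -2.8 0 0 0 0 -1;-1 -2 0 0 0 -1.5 -1;-0.6 -1.1 0 0 0 -1.5 -1;0 0 0 0 0 0 -1;0 0 0 0 0 0 -1;0 0 0 0 0 0 -1"
}}

```text
t: 29.1
tool_pos: [0.6457, 0.1008, 0.0559]
ee_rot: [[-1.0, -0.029, -0.001], [-0.029, 1.0, 0.0], [0.001, 0.0, -1.0]]
contact_force: [0.0, 0.5, -0.1]
gripper_width: 0.0149
```

```bash
python3 go.py .6465,.100,-.019,91.7
```

```text
t29.1 shift [-0.09 -0.09  7.49] turn -0.0 | shift if turned first [-0.09 -0.09  7.49] q [-0.02 -1.62]
  tilt [-0.0014  0.0001] width 0.0149
```

{"name": "drive_tool", "arguments": {
  "plan": "-0.1 -0.1 2 0 0 0 -1;0 0 2 0 0 0 -1;0 0 1.5 0 0 0 -1;0 0 1 0 0 0 -1;0 0 0.6 0 0 0 -1;0 0 0.4 0 0 0 -1;0 0 0 0 0 0 -1;0 0 0 0 0 0 -1;0 0 0 0 0 0 -0.4;0 0 0 0 0 0 -0.4;0 0 0 0 0 0 -0.3;0 0 -0.5 0 0 0 -0.3;0 0 -2 0 0 0 -0.3;0 0 -3 0 0 0 0;0 0 -3 0 0 0 0.3;0 0 -1 0 0 0 0.3;0 0 0 0 0 0 0.3;0 0 0 0 0 0 0.3"
}}

```text
t: 30.9
tool_pos: [0.6467, 0.0995, 0.0754]
ee_rot: [[-1.0, -0.029, -0.002], [-0.029, 1.0, 0.0], [0.002, 0.0, -1.0]]
contact_force: [-0.5, 0.3, 0.0]
gripper_width: 0.0609
```

```bash
python3 go.py .576,-.155,.06,91.7 .576,-.155,.06,1.7
```

```text
t30.9 shift [  7.81 -25.23   1.55] turn -0.0 | shift if turned first [  7.82 -25.22   1.55] q [-0.02 -1.62]
  tilt [-0.0018  0.    ] width 0.0609
t30.9 shift [  7.81 -25.23   1.55] turn 90.0 | shift if turned first [-25.22  -7.82   1.55] q [-0.02 -1.62]
  tilt [-0.0018  0.    ] width 0.0609
```

{"name": "drive_tool", "arguments": {
  "plan": "0.7 -2.1 0 0 0 0 0.3;1.1 -3.6 0 0 0 0 0.3;1.3 -4.2 0 0 0 0 0.3;1.3 -4.3 0 0 0 0 0.3;1.3 -4.3 0 0 0 0 0.3;1.1 -3.6 0 0 0 0 0.3;0.7 -2.1 0 0 0 0 0.3;0.3 -1 0 0 0 8 0.3;0 0 0 0 0 8 0.3;0 0 0 0 0 8 0.3;0 0 0 0 0 8 0.3;0 0 0 0 0 8 0.3;0 0 0 0 0 8 0.3;0 0 0 0 0 8 0.3;0 0 0 0 0 8 0.3;0 0 0 0 0 8 0.3;0 0 0 0 0 8 0.3;0 0 0 0 0 8 0.3;0 0 0 0 0 0 0.3"
}}

```text
t: 32.8
tool_pos: [0.5756, -0.1541, 0.0744]
ee_rot: [[-0.064, 0.998, -0.003], [0.998, 0.064, 0.002], [0.002, -0.003, -1.0]]
contact_force: [-0.5, -0.6, -0.5]
gripper_width: 0.0611
```

```bash
python3 go.py .576,-.155,-.018,1.7;  python3 - <<'E'
from h import *
im=vision.get_image("side"); t=vision.get_image("top")
cv2.imwrite("pics/s10.png",np.hstack([cv2.resize(im["img"][180:320,230:400],(510,600),interpolation=2),cv2.resize(t["img"][110:210,280:370],(288,600),interpolation=2)]))
E
```

```text
t32.8 shift [-0.11  0.07  9.24] turn 2.0 | shift if turned first [-0.11  0.07  9.24] q [-0.45 -0.52]
  tilt [-0.0034  0.0017] width 0.0611
```

View pics/s10.png

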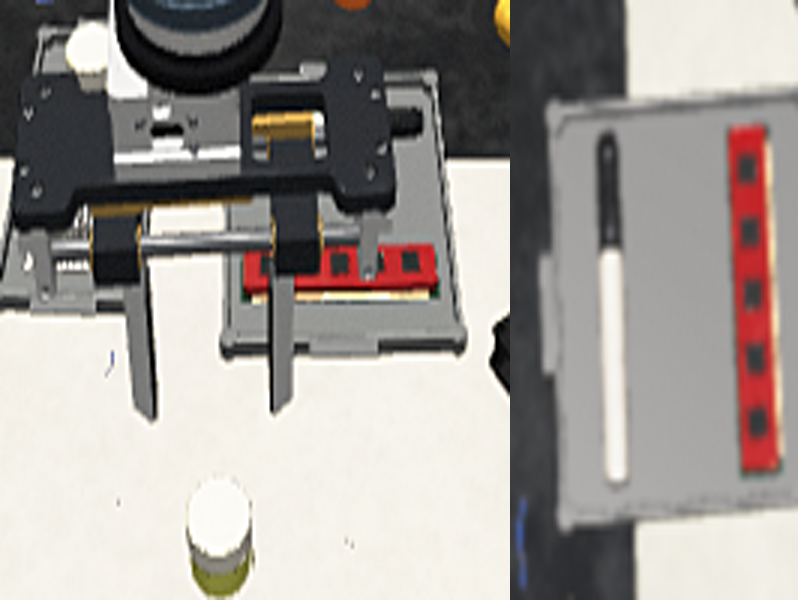

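The marker and module both lie on the open tray's floor with a wide gap between them. The gripper is above the second white pot.

{"name": "drive_tool", "arguments": {
  "plan": "-0.1 0.1 3 0 0 0 0.3;0 0 2.5 0 0 0 0.3;0 0 2 0 0 0 0.3;0 0 1.2 0 0 0 0.3;0 0 0.5 0 0 0 0.3;0 0 0 0 0 0 0.3;0 0 0 0 0 0 -1;0 0 0 0 0 0 -1;0 0 0 0 0 0 -1;0 0 0 0 0 0 -1;0 0 0 0 0 0 -1;0 0 0 0 0 0 -1"
}}

```text
t: 34.1
tool_pos: [0.5785, -0.1559, -0.0145]
ee_rot: [[-0.064, 0.998, 0.001], [0.998, 0.064, -0.001], [-0.001, 0.001, -1.0]]
contact_force: [-1.2, -0.3, 6.2]
gripper_width: 0.0374
```

```bash
python3 -c "
from h import *
print(at(vision.get_image('top'),332.8,160,.01))"; python3 go.py .648,.053,.05,1.7
```

```text
[0.64882695 0.0532698  0.01      ]
t34.1 shift [20.4   8.28 -6.46] turn 2.0 | shift if turned first [20.67  7.58 -6.46] q [-0.45 -0.52]
  tilt [ 0.0007 -0.0005] width 0.0373
```

{"name": "drive_tool", "arguments": {
  "plan": "0 0 -1 0 0 0 -1;0 0 -2.5 0 0 0 -1;0 0 -2.5 0 0 0 -1;0 0 -1 0 0 0 -1;1.3 0.5 0 0 0 0 -1;2.5 1 0 0 0 0 -1;3.3 1.3 0 0 0 0 -1;3.5 1.4 0 0 0 0 -1;3.5 1.4 0 0 0 0 -1;3 1.3 0 0 0 0 -1;2.2 0.9 0 0 0 0 -1;1.1 0.5 0 0 0 2 -1;0 0 0 0 0 0 -1;0 0 0 0 0 0 -1;0 0 0 0 0 0 -1"
}}

```text
t: 35.65
tool_pos: [0.647, 0.0529, 0.0538]
ee_rot: [[-0.029, 1.0, -0.001], [1.0, 0.029, 0.0], [0.0, -0.001, -1.0]]
contact_force: [-0.6, 0.2, -0.4]
gripper_width: 0.0371
```

```bash
python3 go.py .648,.053,-.0105,1.7
```

```text
t35.6 shift [0.01 0.11 6.43] turn -0.0 | shift if turned first [0.01 0.11 6.43] q [-0.09 -0.12]
  tilt [-0.0014  0.    ] width 0.0371
```

{"name": "drive_tool", "arguments": {
  "plan": "0 0.1 1.5 0 0 0 -1;0 0 1.5 0 0 0 -1;0 0 1.5 0 0 0 -1;0 0 1 0 0 0 -1;0 0 0.5 0 0 0 -1;0 0 0.3 0 0 0 -1;0 0 0 0 0 0 -1;0 0 0 0 0 0 -1"
}}

```text
t: 36.45
tool_pos: [0.6494, 0.0533, -0.0077]
ee_rot: [[-0.029, 1.0, 0.001], [1.0, 0.029, -0.0], [-0.0, 0.001, -1.0]]
contact_force: [-0.4, 0.2, -0.6]
gripper_width: 0.0373
```

{"name": "drive_tool", "arguments": {
  "plan": "0 0 0.1 0 0 0 -1;0 0 0.1 0 0 0 -1;0 0 0.1 0 0 0 -1;0 0 0 0 0 0 -1"
}}

```text
t: 36.85
tool_pos: [0.6491, 0.0533, -0.0105]
ee_rot: [[-0.029, 1.0, 0.0], [1.0, 0.029, -0.0], [-0.0, 0.0, -1.0]]
contact_force: [-2.6, 0.6, 5.0]
gripper_width: 0.0372
```

Contact with the floor (5 N) at exactly the expected height. Releasing and retracting well clear.

{"name": "drive_tool", "arguments": {
  "plan": "0 0 0 0 0 0 -0.1;0 0 0 0 0 0 0;0 0 0 0 0 0 0.1;0 0 0 0 0 0 0.2;0 0 -0.5 0 0 0 0.2;0 0 -2 0 0 0 0.2;0 0 -3 0 0 0 0.2;0 0 -4 0 0 0 0.2;0 0 -4 0 0 0 0.2;-4 -2 -2 0 0 0 0.2;-4 -2 0 0 0 0 0.2;-4 -2 0 0 0 0 0.2;-4 -2 0 0 0 0 0.2;-4 -2 0 0 0 0 0.2;-4 -2 0 0 0 0 0.2;-4 -2 0 0 0 0 0.2;0 0 0 0 0 0 0.2;0 0 0 0 0 0 0.2"
}}

```text
t: 38.65
tool_pos: [0.5168, -0.2312, 0.144]
ee_rot: [[-0.027, 1.0, 0.001], [1.0, 0.027, 0.0], [0.0, 0.001, -1.0]]
contact_force: [1.1, -0.2, 0.7]
gripper_width: 0.0565
```

```bash
python3 - <<'E'
from h import *
im=vision.get_image("side"); t=vision.get_image("top")
cv2.imwrite("pics/s11.png",np.vstack([cv2.resize(im["img"][120:280,210:410],(480,300))[:, :] .copy() if 0 else cv2.resize(im["img"][120:270,190:430],(480,300),interpolation=2),cv2.resize(t["img"][110:290,160:448],(480,300),interpolation=2)]))
E
```

```text
(no output)
```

View pics/s11.png

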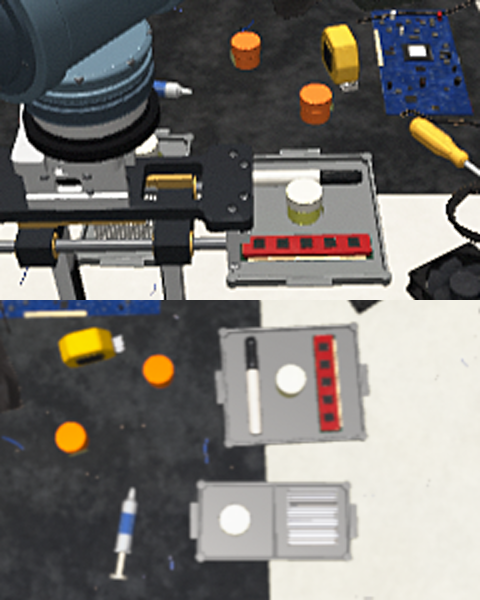

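The top view shows everything in place. The divided tray holds the pot and the heatsink, one per compartment. The open tray holds the marker, upright pot and module, each apart from the others. The syringe, tape measure and orange pots haven't moved. Handing in.

```bash
python3 -c "
from workcell import sign_off; print(sign_off())"
```

```text
the job is handed in; nothing more can be done
None
```

Both kits are made up and the job is handed in, at about 39 s of the 115 s allowed.
- **Cooler kit (divided tray):** the heatsink is in one compartment and a white-capped pot in the other.
- **Memory repair kit (open tray):** the memory module lies flat on the floor, the other pot stands upright in the middle, and the marker is on the far side. Nothing is on top of anything else.

The last top view shows this with clear gaps. The syringe, tape measure and two orange look-alike pots were not moved. In the last side view the gripper hid most of the divided tray, so the cooler kit was last confirmed from above, after an earlier clear side view.

**What disagreed or went wrong:**
- **Fingertip height:** the fingertips stood about 39 mm higher than the reported tool position and the 11 mm overhang imply. My first close on the heatsink therefore passed above it without touching. I then corrected the height from the pictures and a touch on the table.
- **Table touch:** when I felt for the table beside the memory module, the fingertips pressed on it and the wrist force reached about 51 N, under its 120 N limit. It is over the 40 N limit for the arm or gripper body. As far as I can tell only the fingertips touched, but no reading confirmed that.
- **Heatsink release:** I saw a brief contact of about 7 N, probably a finger touching the tray rim.

I viewed 15 pictures, one over the budget of 14.

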